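Load the backup battery through the dock's spring flap

ROBOT

A 6-joint arm with a two-finger parallel gripper is mounted at the origin on the work surface. World frame = base frame: x ahead of the robot, y to its left, z up, the work surface at z = 0. Lengths are in mm, angles in rad, forces in N, time in s.
With the tool pointing down it reaches from about 350 to 975 mm from the base axis. Payload 7.1 kg.
Tool frame: the origin (TCP) lies at the centre of the arm's flange, where the gripper is bolted on; the fingertips stand 182 mm ahead of it and the grasp point (between the pads) lies 163 mm ahead of it; z points along the fingers, y is the line along which they close (so a half turn about z gives the same grasp; the last joint's range is limited). The gripper opens to 88 mm and grips with 3 to 60 N. Pads are 20 mm wide; open, the fingers measure 115 mm over their backs; the gripper's body (75 mm by 178 mm) begins 61 mm behind the grasp point.
Start: joints at [1.31, 0.423, 1.63, -0, 1.089, -0.019], TCP at [149.626, 606.81, 404.675] pointing down, gripper open.
Joint ranges: [-3, 3], [-0.9, 2.11], [0.09, 2.58], [-1.31, 4.45], [0.11, 2.69], [-2.54, 2.54]. Speed limits (rad/s): [2.39, 2.39, 3.01, 3.14, 3.14, 3.14].

INTERFACE

Orientations are given as a rotation vector (axis times angle).
In Python, from workcell import readout, get_image, ctrl gives the robot as it stands.
- The arm moves only by the tool step_arm, never from a script. Its argument "targets" is a list that holds one entry, the list of rows, each a list of 7 numbers: the shift along the world's x, y, z as a fraction of full scale, then the turn, a rotation vector about the world's x, y, z as a fraction of full scale, then the opening, from 0 (shut) to 1 (fully open). In form: [[[dx, dy, dz, wx, wy, wz, claw], ...]]. A call has exactly 5 rows; each row shifts and turns the commanded pose from where the row before left it; what a row does not reach is not made up. Full scale, the value 1, is 0.05 m for a shift and 4 degrees for a turn. A row lasts 1/8 s, in which the tool goes at most 62.5 mm and 10.7 degrees, less where a joint would pass 70% of its speed; a pose out of reach is approached as far as the arm can. A call with a number of a shift or a turn outside -1 to 1 is refused whole. A call with a gripper value outside its range is refused whole. The fingers move at their own pace and stop on an object; the grip force is fixed at half the most. Time passes only in rows, so rows that do not move let the fingers close, or fill a call up. It gives the time, the measured TCP pose, the force, the opening and the grip force at its end, in the units of the state.
- readout.get_obs(): the state, without advancing time (a new reading comes with each control period).
- get_image(name): name is "scene" or "side" or "wrist"; returns a dict with "pixels" (420x560x3 uint8, red, green, blue), "intrinsics" (3x3 intrinsics, pixels), "extrinsics" (4x4, takes a point from world to camera coordinates). Camera axes: x right, y down, z forward; pixel columns grow to the right and rows downward; lengths in mm; the calibration is good to about 2 mm. A picture is of the moment at which its call begins. There is no depth.
- ctrl.close_job(): hands the job in; it is judged then, once.
The state is a dict: "t": time; "qpos": joint angles; "qvel": joint speeds; "joint_torque": joint torques, N m; "ee_pos": TCP position; "orientation": TCP orientation; "ft_force": force on the tool from outside, world axes, zero at the start; "moment": the same for the moment, N m; "width": finger opening in mm; "grasp_force": force on a finger pad.
Only numpy, scipy, OpenCV 4.12 (cv2) and the standard library are available. Lean on these libraries where they do the work, as an engineer would, in place of code of your own. Each camera call takes 0.05 s, during which the arm holds its last target. There are 200 camera calls.

TASK

Take the battery cartridge from the desk and push it, standing on end, down through the spring flap of the battery dock until it sits fully home on the contact block at the bottom of the bay, and let the flap fall shut above it. Feel for the bottom and press it home firmly but gently, with no more than about 25 N, and leave the router, power adapter, mug and screwdriver where they are.

Things in the scene. Friction and masses are not known exactly. Their poses are not given: they have to be found in the camera images.
- cartridge_center (a point): Centre of the battery cartridge, a loose black plastic block with paper labels on its two broad faces, 28 mm (its x) by 60 mm (its y) by 80 mm high (its z, up as it stands on the desk at the start), 0.15 to 0.3 kg; the long edges of its foot are bevelled 6 mm. This point is 40 mm above its underside. Either way round about z fits the bay. Grip it across the 28 mm.
- dock_mouth (a point): Bay's centre line at the dock's flat top, 135 mm above the desk. z points up out of the bay, x along the cartridge's 28 mm, y along its 60 mm. The mouth (x -21 to +15 mm, y -33 to +33 mm) is flared by 3 to 4 mm at the top except at -x. The seated cartridge's top lies 38 to 45 mm below this point: follow it in with something slim (closed fingers under 26 mm along x and 60 mm along y fit).
- flap (a joint): Angle of the black dust flap in the mouth, 32.5 by 63 mm, hinged along y at x = -19 mm, 3 mm below the top. 0 = shut and level, 1.55 = hanging down in the bay. A spring shuts it: pushing the cartridge through takes 3 to 8 N; open, it presses with 2 to 4 N on what is in the mouth and may hold up the released cartridge. It shuts once the whole cartridge is over 37 mm deep and the fingers are out.
- cartridge: The same cartridge, origin at the centre of its underside.
- terminal: Brass contact block at the bottom of the bay, out of sight; the cartridge must rest on its flat top, 29 by 60 mm. Origin on the bay's centre line at desk height. Its top is set differently each time, 10 to 17 mm above this origin (118 to 125 mm below the dock's top), and has to be felt: it is rigid, the force rises steeply there. Two weak sprung pins (1 N) stand 2 mm proud of it.
- dock: Fixed grey dock box, origin on the bay's centre line on the desk; spans x -47 to +41 mm, y +-54 mm. The first 40 mm of the bay are wider towards -x for the hanging flap; sloping lead-ins follow; below 50 mm deep it is 30 by 62 mm, 1 mm clear of the cartridge. Two sprung clips in the y walls, 99 mm deep, rub on the cartridge's last 20 to 25 mm: it must be pushed down, with 3 to 10 N.
- router: Bystander: black router 130 by 220 mm with four upright antennas 170 mm tall; origin under its centre.
- adapter: Bystander: black power adapter brick 50 by 90 by 32 mm; origin under its centre.
- mug: Bystander: white mug 80 mm across and 90 mm high; origin under its centre.
- screwdriver: Bystander: screwdriver lying on the desk.
Mind the look-alikes: they are no part of the job. Leave any blue or green look-alike of the dock alone.

How it is judged:
By the outcome, as a careful person would: the job done as asked, in the order asked, and still so for the second after the job is handed in, with the robot touching nothing.
It also fails if it takes over 72 s, if anything falls off the work surface, if the arm or the gripper's body presses on something with over 40 N, if the wrist force passes 120 N, or if a joint passes its speed limit or range.

## Working session

There is one attempt and no reset: what is moved stays moved. The work goes in short steps, Python scripts to look and compute and a tool call to move; the robot and the scene stay as the last step left them, time stands still between calls to the robot, and variables do not carry over. Pictures are saved under pics/ and viewed, at most 10 in all, crops included, and the job is handed in when it is done.

Besides the shell and the picture viewer there is one more tool, called after "Call:" in YAML: its name, and indented under it one key for each argument. step_arm: Moves the arm, as the interface text tells. Shift numbers are shares of 0.05 m and turn numbers shares of 4 degrees, none past 1 either way. Its arguments: {"type":"object","properties":{"targets":{"type":"array"}},"required":["targets"]}

```bash
mkdir -p pics; cat > h.py <<'E'
import numpy as np, cv2
from workcell import readout, get_image, ctrl
def grab(n,f):
    d=get_image(n); cv2.imwrite(f'pics/{f}.png',d['pixels'][:,:,::-1]); np.savez(f'pics/{f}.npz',K=d['intrinsics'],E=d['extrinsics'],p=d['pixels']); return d
def load(f): return np.load(f'pics/{f}.npz')
def ray(f,u,v,z):
    d=load(f); R=d['E'][:3,:3]; t=d['E'][:3,3]; c=-R.T@t
    r=R.T@np.linalg.solve(d['K'],[u,v,1]); return (c+r*(z-c[2])/r[2]).round(1)
def proj(f,P):
    d=load(f); q=d['K']@(d['E'][:3,:3]@np.array(P,float)+d['E'][:3,3]); return (q[:2]/q[2]).round(1)
E
python3 - <<'E'
from h import *
ims=[grab(n,n+'0')['pixels'] for n in('scene','side','wrist')]
for n in('scene0','side0','wrist0'):
    d=load(n);print(n,(-d['E'][:3,:3].T@d['E'][:3,3]).round())
print(readout.get_obs())
E
```

```text
scene0 [ 672. -549. 1341.]
side0 [-144.   66.  875.]
wrist0 [ 67. 626. 383.]
{'t': 0.15, 'qpos': array([ 1.30998480e+00,  4.23685870e-01,  1.63048029e+00, -3.77736390e-06,
        1.08863005e+00, -1.90163707e-02]), 'qvel': array([-0.00084859, -0.00326275, -0.00343067,  0.00018748, -0.0002492 ,
        0.00154514]), 'joint_torque': array([ 5.60111573e-05, -5.44986212e+01, -2.73916376e+01,  6.43258961e-02,
        2.04007945e-02, -4.64584718e-05]), 'ee_pos': array([149.58510849, 606.61988888, 404.08072879]), 'orientation': array([-3.78863742e-01, -3.11849794e+00,  1.87270305e-03]), 'ft_force': array([-0.12189187,  0.54735725, -0.58493206]), 'moment': array([-0.02701287, -0.01609748, -0.05453506]), 'grasp_force': 0.0, 'width': 87.66498338430708}
```

View pics/scene0.png

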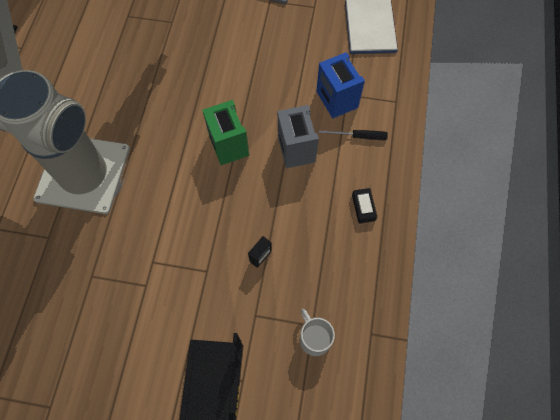

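View pics/side0.png

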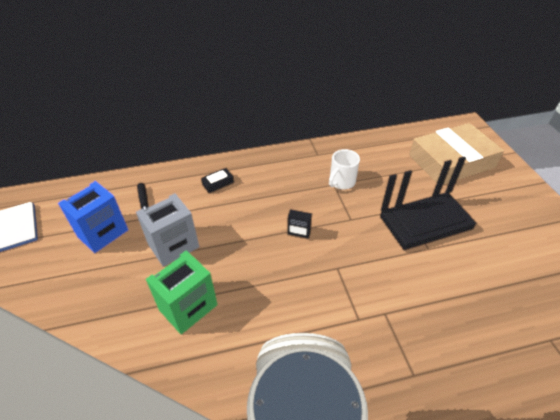

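Candidates for the cartridge are the small black block at scene (260,252) / side (299,224) and the flat brick with a white label at scene (364,205) / side (217,180), which is the adapter. For the dock they are grey at scene (297,122), green at (227,132) and blue at (340,85). I choose the standing block and the grey dock. One close crop to check.

```bash
python3 - <<'E'
from h import *
s=load('scene0')['p'][:,:,::-1]; q=load('side0')['p'][:,:,::-1]
c=lambda im,u,v,r:cv2.resize(im[v-r:v+r,u-r:u+r],(390,290) if 0 else (290,290),interpolation=cv2.INTER_CUBIC)
a=np.vstack([np.hstack([c(s,260,252,24),c(s,298,132,40)]),np.hstack([c(q,299,224,24),c(q,168,228,40)])])
cv2.imwrite('pics/crop1.png',a)
E
```

```text
(no output)
```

View pics/crop1.png

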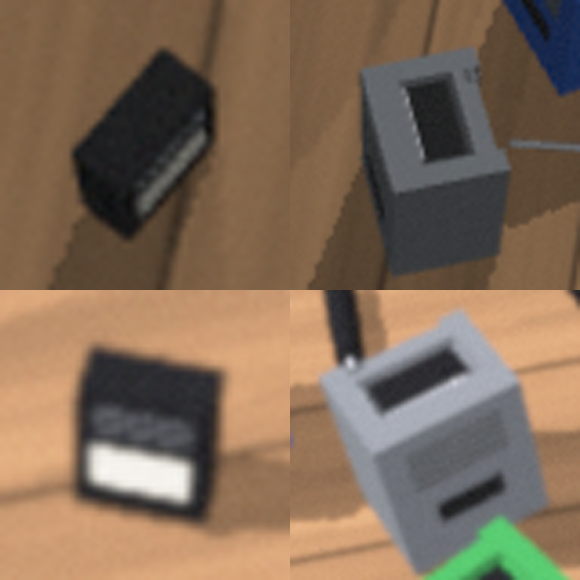

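```bash
python3 - <<'E'
from h import *
D=np.array([ray('scene0',*p,135) for p in [(277.9,111.9),(309.6,105.8),(317.9,138.9),(286.1,144.4)]])
C=np.array([ray('scene0',*p,80) for p in [(263,236.3),(271.1,242.9),(257.5,261),(248.7,253.3)]])
for n,X in(('dock',D),('cart',C)):
    print(n,X[:,:2].tolist(),X.mean(0),'edges',[(np.linalg.norm(e).round(),np.degrees(np.arctan2(e[1],e[0])).round(1)) for e in np.roll(X,-1,0)-X], 'side px',proj('side0',X.mean(0)))
E=load('wrist0');print(E['E'][:3,:3].round(2),E['K'][0,0])
E
```

```text
dock [[531.4, 211.8], [612.7, 245.2], [649.5, 147.8], [569.7, 117.4]] [590.825 180.55  135.   ] edges [(np.float64(88.0), np.float64(22.3)), (np.float64(104.0), np.float64(-69.3)), (np.float64(85.0), np.float64(-159.1)), (np.float64(102.0), np.float64(112.1))] side px [163.3 210.7]
cart [[551.1, -125.1], [574.7, -139.0], [549.5, -191.8], [523.9, -175.8]] [ 549.8   -157.925   80.   ] edges [(np.float64(27.0), np.float64(-30.5)), (np.float64(59.0), np.float64(-115.5)), (np.float64(30.0), np.float64(148.0)), (np.float64(58.0), np.float64(61.8))] side px [299.5 212.8]
[[ 0.24  0.97 -0.  ]
 [ 0.92 -0.23  0.31]
 [ 0.3  -0.07 -0.95]] 349.70199861783533
```

Call:
step_arm:
  targets:
    - [[0.32,-0.6,0,0,0,-1,1],[0.32,-0.6,0,0,0,-1,1],[0.32,-0.6,0,0,0,-1,1],[0.32,-0.6,0,0,0,-1,1],[0.32,-0.6,0,0,0,-1,1]]

```text
t: 0.78
ee_pos: [230.0, 455.7, 404.5]
orientation: [0.918, 3.005, -0.0]
ft_force: [-0.0, -0.3, 0.1]
width: 88.1
grasp_force: 0.0
```

Call:
step_arm:
  targets:
    - [[0.32,-0.6,0,0,0,-1,1],[0.32,-0.6,0,0,0,-1,1],[0.32,-0.6,0,0,0,-1,1],[0.32,-0.6,0,0,0,-1,1],[0.32,-0.6,0,0,0,-1,1]]

```text
t: 1.4
ee_pos: [310.0, 305.8, 404.6]
orientation: [1.426, 2.799, -0.0]
ft_force: [-0.3, -0.1, -0.4]
width: 87.4
grasp_force: 0.0
```

Call:
step_arm:
  targets:
    - [[0.32,-0.6,0,0,0,-1,1],[0.32,-0.6,0,0,0,-1,1],[0.32,-0.6,0,0,0,-1,1],[0.32,-0.6,0,0,0,-1,1],[0.32,-0.6,0,0,0,-1,1]]

```text
t: 2.02
ee_pos: [389.9, 155.7, 404.7]
orientation: [-1.89, -2.509, 0.0]
ft_force: [0.6, -0.3, 0.4]
width: 87.7
grasp_force: 0.0
```

```bash
python3 - <<'E'
from h import *
grab('wrist','w1');o=readout.get_obs();print(o['t'],o['ee_pos'],o['orientation'])
print(proj('w1',(590,180,135)),proj('w1',(550,-158,80)))
E
```

```text
2.075 [391.09126755 153.89138246 404.71959567] [ 1.89349544e+00  2.50506351e+00 -6.62003491e-04]
[541.5 256.9] [342.  475.3]
```

Call:
step_arm:
  targets:
    - [[0.32,-0.6,0,0,0,-1,1],[0.32,-0.6,0,0,0,-1,1],[0.32,-0.6,0,0,0,-1,1],[0.32,-0.6,0,0,0,-1,1],[0.32,-0.6,0,0,0,-1,1]]

```text
t: 2.7
ee_pos: [469.9, 5.9, 404.6]
orientation: [-2.297, -2.143, 0.0]
ft_force: [0.3, -0.4, -0.9]
width: 88.0
grasp_force: 0.0
```

Call:
step_arm:
  targets:
    - [[0.32,-0.6,0,0,0,-1,1],[0.32,-0.65,0,0,0,-1,1],[0.32,-0.65,0,0,0,-1,1],[0.32,-0.65,0,0,0,-1,1],[0.32,-0.65,0,0,0,-1,1]]

```text
t: 3.32
ee_pos: [550.0, -154.1, 404.4]
orientation: [-2.634, -1.711, 0.0]
ft_force: [0.6, 0.1, -0.2]
width: 87.8
grasp_force: 0.0
```

```bash
python3 - <<'E'
from h import *
grab('wrist','w2');o=readout.get_obs();print(o['t'],o['ee_pos'],o['orientation'])
print(proj('w2',(550,-158,80)))
E
```

```text
3.375 [ 551.68748663 -157.0913512   404.73413705] [2.63555197e+00 1.70478612e+00 1.06779978e-03]
[287.7 202.6]
```

View pics/w2.png

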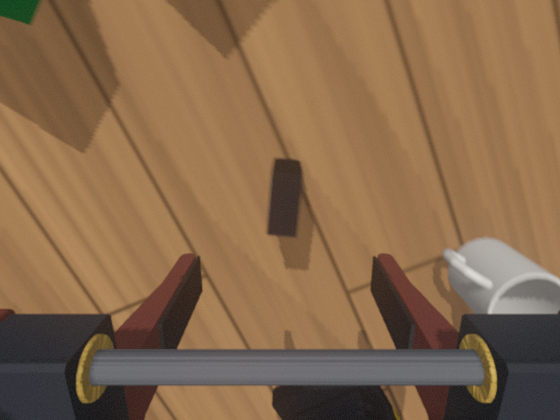

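The wrist view shows the cartridge upright, with its top corners at about (275,159), (301,162), (295,236) and (268,234). The fingertips straddle column 287, and the mug is off to the right.

```bash
python3 - <<'E'
from h import *
m=(load('w2')['p'].max(2)<62).astype(np.uint8)[140:250,250:330]
c=max(cv2.findContours(m,0,2)[0],key=cv2.contourArea)+[250,140]
b=cv2.boxPoints(cv2.minAreaRect(c)); print(b)
X=np.array([ray('w2',*p,80) for p in b]);e=np.roll(X,-1,0)-X
print(X.mean(0),[(np.linalg.norm(v[:2]).round(1),np.degrees(np.arctan2(v[1],v[0])).round(1)) for v in e])
from scipy.spatial.transform import Rotation as R
r=R.from_rotvec(readout.get_obs()['orientation']).as_matrix();print(r.round(3),np.degrees(np.arctan2(r[1,1],r[0,1])))
E
```

```text
[[278.58533 219.7317 ]
 [281.4756  193.7195 ]
 [297.60974 195.51219]
 [294.71948 221.5244 ]]
[ 548.325 -162.65    80.   ] [(np.float64(24.8), np.float64(59.7)), (np.float64(14.6), np.float64(-30.4)), (np.float64(24.8), np.float64(-119.5)), (np.float64(15.0), np.float64(149.5))]
[[ 0.41   0.912  0.002]
 [ 0.912 -0.41  -0.002]
 [-0.001  0.003 -1.   ]] -24.206947066117728
```

```bash
python3 - <<'E'
from h import *
X=np.array([ray('w2',*p,80) for p in [(275,159),(301,162),(295,236),(268,234)]]);e=np.roll(X,-1,0)-X
print(X.mean(0),[(np.linalg.norm(v[:2]).round(1),np.degrees(np.arctan2(v[1],v[0])).round(1)) for v in e])
E
```

```text
[ 548.875 -153.825   80.   ] [(np.float64(22.8), np.float64(-30.6)), (np.float64(69.3), np.float64(-117.9)), (np.float64(25.2), np.float64(151.3)), (np.float64(70.1), np.float64(60.1))]
```

```bash
python3 - <<'E'
from h import *
b=ray('w2',281.7,235.5,80);u=np.array([np.cos(np.radians(60.2)),np.sin(np.radians(60.2)),0])
c=b+30*u;print(b,c,proj('w2',c+30*u),proj('w2',c+30*u-[0,0,80]),ray('scene0',260,248.7,80))
E
```

```text
[ 532.  -184.9   80. ] [ 546.90921883 -158.8670364    80.        ] [288.4 172.2] [287.8 157.9] [ 549.7 -159.    80. ]
```

Call:
step_arm:
  targets:
    - [[0,0,0,0,0,-1,1],[0,0,-0.4,0,0,-0.5,1],[0,0,-0.6,0,0,0,1],[0,0,-0.4,0,0,0,1],[0,0,0,0,0,0,1]]

```text
t: 4.0
ee_pos: [549.0, -152.8, 333.1]
orientation: [-2.716, -1.573, 0.004]
ft_force: [0.0, 0.2, 0.3]
width: 88.0
grasp_force: 0.0
```

```bash
python3 - <<'E'
from h import *
grab('wrist','w3');o=readout.get_obs();print(o['t'],o['ee_pos'],o['orientation'],proj('w3',(548,-158.5,80)))
E
```

```text
4.05 [ 549.51563632 -152.93542321  334.27904565] [-2.71740933e+00 -1.57420517e+00  1.63640836e-03] [289.9 232.9]
```

View pics/w3.png

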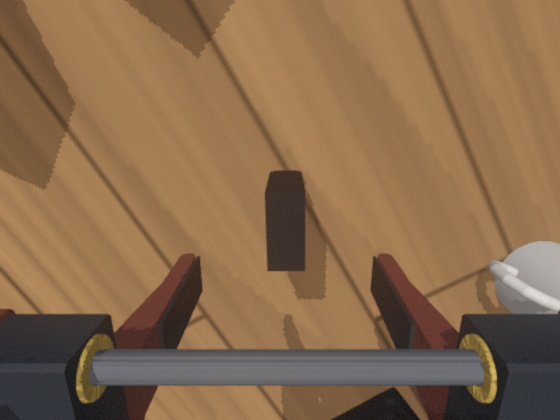

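The cartridge is now square to the fingers. Its top face spans columns 267–305 and rows about 188–270, with the far face foot at row 171.

```bash
python3 - <<'E'
from h import *
a=ray('w3',286,270.5,80);b=ray('w3',285.5,187.5,80);print(a,b,(a+b)/2,np.linalg.norm(a-b),np.linalg.norm(ray('w3',266.5,270,80)-ray('w3',305.5,270,80)), np.degrees(np.arctan2(*(b-a)[1::-1])))
E
```

```text
[ 530.8 -182.8   80. ] [ 561.7 -128.3   80. ] [ 546.25 -155.55   80.  ] 62.65029928100907 28.66443789785522 60.44795667056959
```

Call:
step_arm:
  targets:
    - [[-0.05,-0.08,-0.4,0,0,0,1],[0,0,-0.6,0,0,0,1],[0,0,-0.5,0,0,0,1],[0,0,-0.3,0,0,0,1],[0,0,-0.12,0,0,0,1]]

```text
t: 4.68
ee_pos: [547.4, -157.2, 238.7]
orientation: [2.718, 1.574, 0.0]
ft_force: [0.2, -0.1, -0.1]
width: 87.8
grasp_force: 0.0
```

Call:
step_arm:
  targets:
    - [[0,0,0,0,0,0,0],[0,0,0,0,0,0,0],[0,0,0,0,0,0,0],[0,0,0,0,0,0,0],[0,0,0,0,0,0,0]]

```text
t: 5.3
ee_pos: [547.2, -157.2, 238.8]
orientation: [2.719, 1.574, 0.0]
ft_force: [-0.6, 0.3, 0.3]
width: 41.3
grasp_force: 0.0
```

Call:
step_arm:
  targets:
    - [[0,0,0,0,0,0,0],[0,0,0,0,0,0,0],[0,0,0,0,0,0,0],[0,0,0,0,0,0,0],[0,0,0.2,0,0,0,0]]

```text
t: 5.92
ee_pos: [546.6, -157.0, 248.1]
orientation: [-2.717, -1.574, 0.002]
ft_force: [0.3, 0.2, -3.2]
width: 27.8
grasp_force: 29.7
```

Call:
step_arm:
  targets:
    - [[0,0,0.4,0,0,0,0],[0,0,0.6,0,0,0,0],[0,0,0.8,0,0,0,0],[0,0,0.8,0,0,0,0],[0,0,0.6,0,0,0,0]]

```text
t: 6.55
ee_pos: [547.0, -157.1, 410.9]
orientation: [2.718, 1.574, 0.002]
ft_force: [0.1, -0.5, -2.0]
width: 28.0
grasp_force: 29.7
```

Call:
step_arm:
  targets:
    - [[0.11,0.31,0,0,0,0.85,0],[0.11,0.31,0,0,0,0.85,0],[0.11,0.31,0,0,0,0.85,0],[0.11,0.31,0,0,0,0.85,0],[0.11,0.31,0,0,0,0.85,0]]

```text
t: 7.18
ee_pos: [575.0, -78.3, 408.0]
orientation: [-2.451, -1.964, 0.001]
ft_force: [0.5, -0.2, -3.0]
width: 28.1
grasp_force: 29.7
```

Call:
step_arm:
  targets:
    - [[0.11,0.31,0,0,0,0.85,0],[0.11,0.31,0,0,0,0.85,0],[0.11,0.31,0,0,0,0.85,0],[0.11,0.31,0,0,0,0.85,0],[0.11,0.31,0,0,0,0.85,0]]

```text
t: 7.8
ee_pos: [602.5, -1.2, 408.7]
orientation: [2.135, 2.304, 0.0]
ft_force: [0.1, 1.3, -2.6]
width: 28.2
grasp_force: 29.7
```

Call:
step_arm:
  targets:
    - [[0.11,0.31,0,0,0,0.85,0],[0.11,0.31,0,0,0,0.85,0],[0.11,0.31,0,0,0,0.85,0],[0.11,0.31,0,0,0,0.85,0],[0,0,0,0,0,0.85,0]]

```text
t: 8.43
ee_pos: [624.6, 61.4, 408.6]
orientation: [1.769, 2.596, 0.0]
ft_force: [0.4, 1.1, -2.9]
width: 28.3
grasp_force: 29.7
```

```bash
python3 - <<'E'
from h import *
grab('wrist','w4');o=readout.get_obs();print(o['t'],o['ee_pos'],o['orientation'],proj('w4',(590,180,135)))
cv2.imwrite('pics/w4b.png',cv2.resize(load('w4')['p'][:,:,::-1],(800,600),interpolation=cv2.INTER_CUBIC))
E
```

```text
8.475 [624.43479243  60.97844088 408.57479318] [-1.76680808e+00 -2.59761895e+00  5.35191791e-05] [303.3  38.1]
```

View pics/w4b.png

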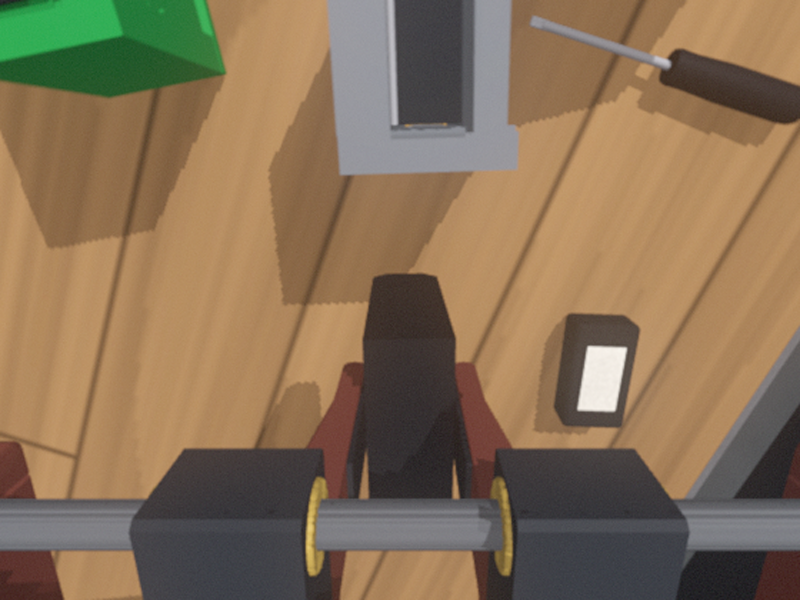

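The cartridge is held straight. The grey dock is at the top edge (columns 330–518 of 800), and the adapter is at lower right. I'll move nearer to see the whole mouth.

Call:
step_arm:
  targets:
    - [[-0.1,0.25,0,0,0,0,0],[-0.15,0.4,0,0,0,0,0],[-0.15,0.35,0,0,0,0,0],[0,0,0,0,0,0,0],[0,0,0,0,0,0,0]]

```text
t: 9.1
ee_pos: [604.0, 110.1, 408.8]
orientation: [1.775, 2.592, 0.0]
ft_force: [-0.4, -1.0, -3.1]
width: 27.9
grasp_force: 29.7
```

```bash
python3 - <<'E'
from h import *
grab('wrist','w5');o=readout.get_obs();print(o['t'],o['ee_pos'],o['orientation'],proj('w5',(590,180,135)))
cv2.imwrite('pics/w5b.png',cv2.resize(load('w5')['p'][:210,180:460,::-1],(800,600),interpolation=cv2.INTER_CUBIC))
E
```

```text
9.15 [604.17746295 109.77607304 408.78356706] [1.77574845e+00 2.59116688e+00 2.95507944e-05] [303.7 121.4]
```

View pics/w5b.png

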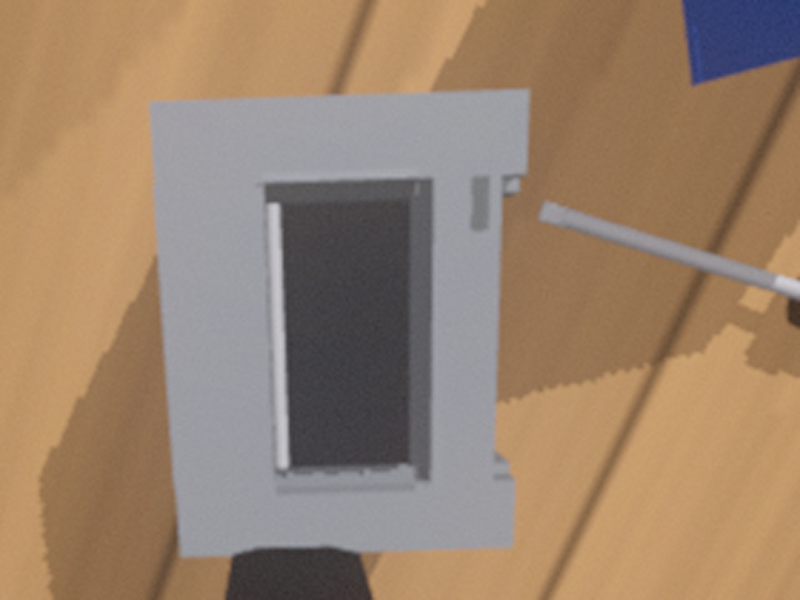

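The whole mouth is in view, shut by the dark flap. The bright hinge line and unflared wall are at the left (crop x≈275), and the flares are right, top and bottom. So the dock's −x is image left. Dock corners in the crop are (152,102), (529,90), (514,547) and (181,556).

```bash
python3 - <<'E'
from h import *
f=lambda L:np.array([ray('w5',180+u/2.857,v/2.857,135)[:2] for u,v in L])
D=f([(152,102),(529,90),(514,547),(181,556)]);M=f([(264,182),(432,179),(430,482),(276,491)])
print(D.tolist(),M.tolist())
x=((D[1]-D[0])+(D[2]-D[3]));y=D[0]+D[1]-D[2]-D[3]
for n,v in(('x',x),('y',y),('mx',M[1]-M[0]+M[2]-M[3]),('my',M[0]+M[1]-M[2]-M[3])): print(n,np.linalg.norm(v)/2,np.degrees(np.arctan2(v[1],v[0])))
a=np.radians(np.degrees(np.arctan2(y[1],y[0]))-90);ux=np.array([np.cos(a),np.sin(a)])
print('dock c',D.mean(0),D.mean(0)+3*ux,'mouth c',M.mean(0), M.mean(0)+1.2*ux)
print([(D@ux).round(1),(M@ux).round(1)])
from scipy.spatial.transform import Rotation as R
r=R.from_rotvec(readout.get_obs()['orientation']).as_matrix();print(np.degrees(np.arctan2(r[1,1],r[0,1])),r.round(3))
E
```

```text
[[526.8, 213.6], [606.0, 247.0], [648.1, 148.2], [567.9, 114.6]] [[556.5, 207.0], [592.9, 221.8], [620.9, 156.0], [585.0, 139.7]]
x 86.45426536614609 22.798292370442898
y 107.29291682119563 112.81293144107963
mx 39.352572978142085 23.27506131176908
my 72.29775238553408 113.00087611304431
dock c [587.2  180.85] [589.965327   182.01317091] mouth c [588.825 181.125] [589.9311308  181.59026837]
[array([568.4, 654.4, 654.9, 567.9]), array([593.2, 632.5, 632.8, 593.4])]
21.153664270621686 [[-0.361  0.933  0.   ]
 [ 0.933  0.361 -0.   ]
 [-0.     0.    -1.   ]]
```

Call:
step_arm:
  targets:
    - [[-0.08,0.36,0,0,0,0.45,0],[-0.1,0.54,0,0,0,0,0],[-0.1,0.44,0,0,0,0,0],[0,0.1,-0.2,0,0,0,0],[0,0,-0.2,0,0,0,0]]

```text
t: 9.78
ee_pos: [590.0, 182.1, 387.8]
orientation: [-1.734, -2.62, 0.001]
ft_force: [0.6, -1.4, -2.0]
width: 28.1
grasp_force: 29.7
```

Call:
step_arm:
  targets:
    - [[0,0,0,0,0,0,0],[0,0,0,0,0,0,0],[0,0,0,0,0,0,0],[0,0,0,0,0,0,0],[0,0,0,0,0,0,0]]

```text
t: 10.4
ee_pos: [590.2, 181.7, 388.9]
orientation: [1.735, 2.619, 0.0]
ft_force: [0.2, -0.4, -2.6]
width: 28.2
grasp_force: 29.7
```

```bash
python3 - <<'E'
from h import *
grab('scene','s6');grab('side','d6');grab('wrist','w6');o=readout.get_obs();print(o['t'],o['ee_pos'],o['orientation'],o['ft_force'])
c=lambda f,u,v,r:cv2.resize(load(f)['p'][v-r:v+r,u-r:u+r,::-1],(390,390),interpolation=cv2.INTER_CUBIC)
cv2.imwrite('pics/c6.png',np.hstack([c('w6',300,210,170),c('d6',168,205,60)]))
E
```

```text
10.55 [590.1353566  181.82268711 388.77510431] [1.73512143e+00 2.61882620e+00 1.92502524e-04] [-0.21827481 -0.31342195 -1.74605217]
```

View pics/c6.png

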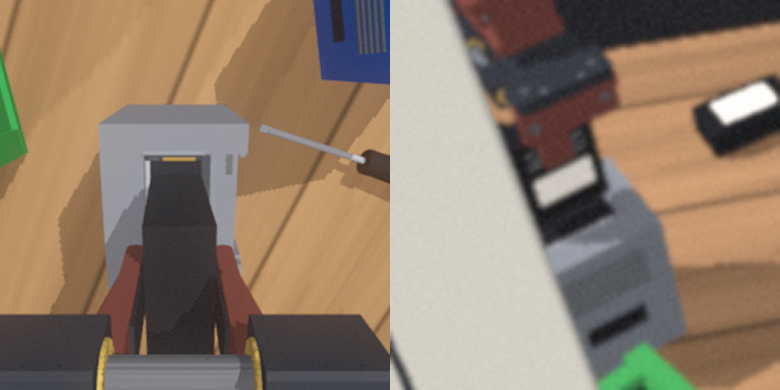

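The cartridge hangs upright over the mouth: the mouth spans crop columns 145–209 and the cartridge foot 150–202. Lowering now.

Call:
step_arm:
  targets:
    - [[0,0,-0.14,0,0,0,0],[0,0,-0.14,0,0,0,0],[0,0,-0.12,0,0,0,0],[0,0,-0.1,0,0,0,0],[0,0,-0.1,0,0,0,0]]

```text
t: 11.18
ee_pos: [590.8, 182.1, 359.1]
orientation: [1.734, 2.617, 0.004]
ft_force: [2.4, 1.4, 3.5]
width: 27.9
grasp_force: 29.7
```

Call:
step_arm:
  targets:
    - [[0,0,-0.1,0,0,0,0],[0,0,-0.1,0,0,0,0],[0,0,-0.1,0,0,0,0],[0,0,0,0,0,0,0],[0,0,0,0,0,0,0]]

```text
t: 11.8
ee_pos: [589.9, 181.7, 343.1]
orientation: [-1.735, -2.618, 0.001]
ft_force: [1.7, 1.2, -3.5]
width: 27.9
grasp_force: 29.9
```

Call:
step_arm:
  targets:
    - [[0,0,-0.1,0,0,0,0],[0,0,-0.08,0,0,0,0],[0,0,-0.08,0,0,0,0],[0,0,-0.06,0,0,0,0],[0,0,0,0,0,0,0]]

```text
t: 12.42
ee_pos: [589.9, 181.8, 327.1]
orientation: [-1.735, -2.618, 0.001]
ft_force: [2.2, 2.1, -3.4]
width: 27.6
grasp_force: 29.9
```

Call:
step_arm:
  targets:
    - [[0,0,-0.06,0,0,0,0],[0,0,-0.06,0,0,0,0],[0,0,-0.02,0,0,0,0],[0,0,0,0,0,0,0],[0,0,0,0,0,0,0]]

```text
t: 13.05
ee_pos: [590.1, 181.9, 320.6]
orientation: [-1.735, -2.619, -0.0]
ft_force: [1.2, 1.8, -2.7]
width: 27.9
grasp_force: 29.9
```

Call:
step_arm:
  targets:
    - [[0,0,0,0,0,0,0.7],[0,0,0,0,0,0,0.7],[0,0,0,0,0,0,0.7],[0,0,0,0,0,0,0.7],[0,0,0.1,0,0,0,0.7]]

```text
t: 13.68
ee_pos: [590.0, 181.7, 325.5]
orientation: [-1.735, -2.618, 0.001]
ft_force: [0.1, 0.7, 0.1]
width: 61.5
grasp_force: 0.0
```

Call:
step_arm:
  targets:
    - [[0,0,0.3,0,0,0,0.7],[0,0,0.4,0,0,0,0.7],[0,0,0.3,0,0,0,0.7],[0,0,0.2,0,0,0,0.7],[0,0,0,0,0,1,0]]

```text
t: 14.3
ee_pos: [590.3, 181.9, 387.0]
orientation: [1.64, 2.678, 0.002]
ft_force: [-0.2, 0.1, 0.2]
width: 54.7
grasp_force: 0.0
```

```bash
python3 - <<'E'
from h import *
grab('wrist','w7');o=readout.get_obs();print(o['t'],o['ee_pos'],o['qpos'])
cv2.imwrite('pics/w7b.png',load('w7')['p'][60:400,130:470,::-1])
E
```

```text
14.35 [590.14208362 181.80588285 386.50560758] [ 2.79572783e-01  4.32527916e-01  1.66167584e+00  1.79329650e-06
  1.04645438e+00 -1.95547715e-01]
```

View pics/w7b.png

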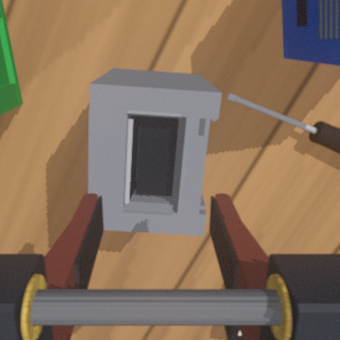

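The cartridge has dropped part-way into the bay, and the mouth shows dark at crop (157,160). Next I turn 90° with fingers closed, so the slim side lies along the bay's x.

Call:
step_arm:
  targets:
    - [[0,0,0,0,0,1,0],[0,0,0,0,0,1,0],[0,0,0,0,0,1,0],[0,0,0,0,0,1,0],[0,0,0,0,0,1,0]]

```text
t: 14.98
ee_pos: [590.0, 181.8, 385.5]
orientation: [-1.151, -2.923, 0.001]
ft_force: [-0.5, 0.8, 0.7]
width: 2.2
grasp_force: 0.0
```

Call:
step_arm:
  targets:
    - [[0,0,0,0,0,1,0],[0,0,0,0,0,1,0],[0,0,0,0,0,1,0],[0,0,0,0,0,1,0],[0,0,0,0,0,1,0]]

```text
t: 15.6
ee_pos: [590.0, 181.8, 385.5]
orientation: [-0.626, -3.078, 0.0]
ft_force: [-0.9, 0.2, -0.3]
width: 0.6
grasp_force: 0.0
```

Call:
step_arm:
  targets:
    - [[0,0,0,0,0,1,0],[0,0,0,0,0,1,0],[0,0,0,0,0,1,0],[0,0,0,0,0,1,0],[0,0,0,0,0,1,0]]

```text
t: 16.23
ee_pos: [590.0, 181.8, 385.5]
orientation: [-0.082, -3.14, 0.0]
ft_force: [0.1, -0.9, 0.9]
width: 0.6
grasp_force: 0.0
```

Call:
step_arm:
  targets:
    - [[0,0,0,0,0,1,0],[0,0,0,0,0,1,0],[0,0,0,0,0,1,0],[0,0,0,0,0,1,0],[0,0,0,0,0,1,0]]

```text
t: 16.85
ee_pos: [590.0, 181.8, 385.5]
orientation: [0.465, -3.106, 0.0]
ft_force: [-0.9, 0.0, 0.2]
width: 0.2
grasp_force: 0.0
```

Call:
step_arm:
  targets:
    - [[0,0,0,0,0,1,0],[0,0,0,0,0,0.5,0],[0,0,-0.3,0,0,0,0],[0,0,-0.4,0,0,0,0],[0,0,0,0,0,0,0]]

```text
t: 17.48
ee_pos: [589.3, 181.6, 348.3]
orientation: [0.622, -3.075, 0.001]
ft_force: [-0.2, 0.4, 0.2]
width: 0.5
grasp_force: 0.0
```

```bash
python3 - <<'E'
from h import *
grab('wrist','w8');o=readout.get_obs();print(o['t'],o['ee_pos'],o['width'],o['ft_force'])
from scipy.spatial.transform import Rotation as R
r=R.from_rotvec(o['orientation']).as_matrix();print(np.degrees(np.arctan2(r[1,1],r[0,1])),r.round(3))
cv2.imwrite('pics/w8b.png',load('w8')['p'][:,:,::-1])
E
```

```text
17.525 [589.77983642 181.72185054 349.46573411] 0.27886862166116727 [ 0.00710942 -0.28852974  0.254208  ]
112.90272097706135 [[-0.921 -0.389 -0.002]
 [-0.389  0.921 -0.001]
 [ 0.002  0.    -1.   ]]
```

View pics/w8b.png

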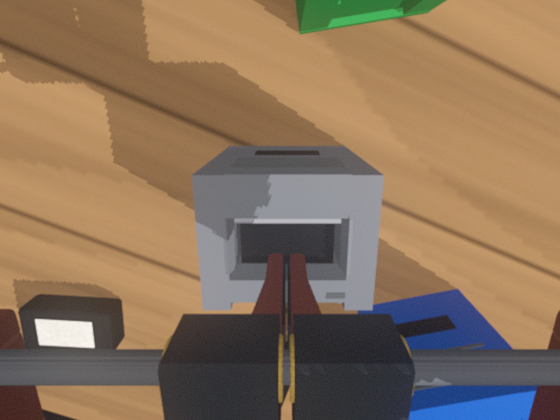

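The fingers are closed, and the slim side lies along the bay's x over the mouth (mouth at columns 237–337, rows 222–262). Going down to feel.

Call:
step_arm:
  targets:
    - [[0,0,-0.3,0,0,0,0],[0,0,-0.3,0,0,0,0],[0,0,-0.15,0,0,0,0],[0,0,-0.1,0,0,0,0],[0,0,-0.04,0,0,0,0]]

```text
t: 18.15
ee_pos: [590.2, 181.8, 305.9]
orientation: [0.625, -3.079, 0.0]
ft_force: [-0.4, 0.1, 0.3]
width: 0.5
grasp_force: 0.0
```

Call:
step_arm:
  targets:
    - [[0,0,-0.06,0,0,0,0],[0,0,-0.06,0,0,0,0],[0,0,-0.06,0,0,0,0],[0,0,-0.06,0,0,0,0],[0,0,0,0,0,0,0]]

```text
t: 18.77
ee_pos: [590.3, 181.8, 295.2]
orientation: [-0.625, 3.078, -0.0]
ft_force: [-1.9, -1.4, 6.3]
width: -0.0
grasp_force: 3.1
```

Call:
step_arm:
  targets:
    - [[0,0,-0.04,0,0,0,0],[0,0,-0.04,0,0,0,0],[0,0,-0.04,0,0,0,0],[0,0,-0.04,0,0,0,0],[0,0,-0.04,0,0,0,0]]

```text
t: 19.4
ee_pos: [590.3, 181.8, 285.5]
orientation: [-0.625, 3.078, -0.0]
ft_force: [-3.1, -1.2, 9.2]
width: 0.7
grasp_force: 4.7
```

Call:
step_arm:
  targets:
    - [[0,0,-0.03,0,0,0,0],[0,0,-0.03,0,0,0,0],[0,0,-0.02,0,0,0,0],[0,0,0,0,0,0,0],[0,0,0,0,0,0,0]]

```text
t: 20.02
ee_pos: [590.4, 181.8, 281.3]
orientation: [-0.625, 3.078, -0.0]
ft_force: [-2.1, -1.5, 7.5]
width: 0.7
grasp_force: 3.9
```

Call:
step_arm:
  targets:
    - [[0,0,-0.01,0,0,0,0],[0,0,-0.01,0,0,0,0],[0,0,-0.01,0,0,0,0],[0,0,-0.01,0,0,0,0],[0,0,0,0,0,0,0]]

```text
t: 20.65
ee_pos: [590.4, 181.8, 279.4]
orientation: [-0.625, 3.078, 0.0]
ft_force: [-2.6, -0.8, 7.4]
width: 0.2
grasp_force: 4.3
```

Call:
step_arm:
  targets:
    - [[0,0,-0.01,0,0,0,0],[0,0,-0.01,0,0,0,0],[0,0,-0.01,0,0,0,0],[0,0,0,0,0,0,0],[0,0,0,0,0,0,0]]

```text
t: 21.28
ee_pos: [590.4, 181.8, 278.0]
orientation: [-0.625, 3.078, -0.0]
ft_force: [-2.3, -1.6, 9.1]
width: 0.6
grasp_force: 4.5
```

Call:
step_arm:
  targets:
    - [[0,0,-0.01,0,0,0,0],[0,0,-0.01,0,0,0,0],[0,0,-0.01,0,0,0,0],[0,0,0,0,0,0,0],[0,0,0,0,0,0,0]]

```text
t: 21.9
ee_pos: [590.3, 181.9, 276.6]
orientation: [-0.625, 3.078, 0.0]
ft_force: [-2.9, -0.9, 9.3]
width: 0.8
grasp_force: 4.9
```

Call:
step_arm:
  targets:
    - [[0,0,-0.01,0,0,0,0],[0,0,-0.01,0,0,0,0],[0,0,0,0,0,0,0],[0,0,0,0,0,0,0],[0,0,0,0,0,0,0]]

```text
t: 22.52
ee_pos: [590.4, 181.8, 276.5]
orientation: [-0.625, 3.078, 0.0]
ft_force: [-5.1, -1.8, 16.7]
width: 0.3
grasp_force: 8.8
```

Call:
step_arm:
  targets:
    - [[0,0,-0.01,0,0,0,0],[0,0,-0.01,0,0,0,0],[0,0,0,0,0,0,0],[0,0,0,0,0,0,0],[0,0,0,0,0,0,0]]

```text
t: 23.15
ee_pos: [590.4, 181.9, 276.4]
orientation: [-0.625, 3.077, 0.0]
ft_force: [-8.7, -2.5, 25.1]
width: 0.7
grasp_force: 12.7
```

The bottom is felt at tip depth 40.6 mm: force rose from 9 to 25 N with no further travel. Withdrawing.

Call:
step_arm:
  targets:
    - [[0,0,0.04,0,0,0,0],[0,0,0.2,0,0,0,0],[0,0,0.4,0,0,0,0],[0,0,0.6,0,0,0,0],[0,0,0.8,0,0,0,0]]

```text
t: 23.78
ee_pos: [589.7, 181.7, 376.4]
orientation: [0.624, -3.077, 0.0]
ft_force: [0.4, 0.2, 0.7]
width: 0.3
grasp_force: 0.0
```

Call:
step_arm:
  targets:
    - [[0.1,-0.3,0.5,0,0,0,0],[0.2,-0.5,0,0,0,0,0],[0.3,-0.7,0,0,0,0,0],[0.3,-0.7,0,0,0,0,0],[0,0,0,0,0,0,0]]

```text
t: 24.4
ee_pos: [635.6, 69.7, 401.2]
orientation: [-0.62, 3.079, -0.001]
ft_force: [0.1, -0.2, -0.7]
width: 0.5
grasp_force: 0.0
```

```bash
python3 - <<'E'
from h import *
grab('scene','s9');grab('wrist','w9');grab('side','d9');o=readout.get_obs();print(o['t'],o['ee_pos'],o['ft_force'],proj('w9',(590,182,135)))
c=lambda f,u,v,r:cv2.resize(load(f)['p'][v-r:v+r,u-r:u+r,::-1],(390,390),interpolation=cv2.INTER_CUBIC)
w=proj('w9',(590,182,135)).astype(int);print(w)
cv2.imwrite('pics/c9.png',np.hstack([c('s9',298,125,28),c('d9',168,215,40)]))
E
```

```text
24.55 [634.73754495  72.21448656 400.65876046] [-0.49048057  0.11050465 -0.5968754 ] [448.  222.8]
[448 222]
```

View pics/c9.png

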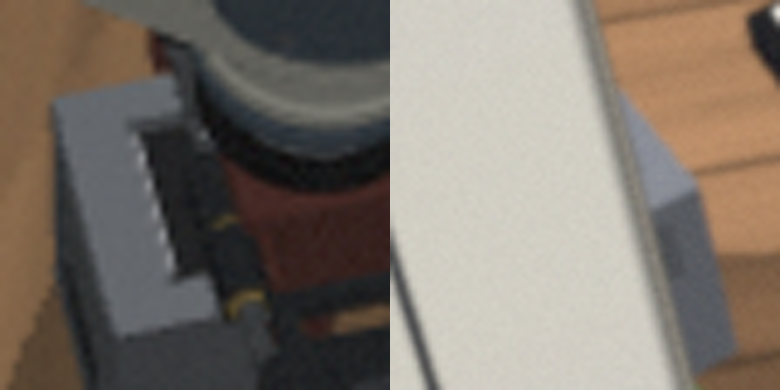

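The arm hides the mouth from both fixed cameras, so I can't see the flap there. My picture allowance is also used up: that was the 11th view, one over the limit. I'll check the flap by sampling pixel values in the wrist image already saved, against the image from before with it shut (w5) and the one with it open (w7).

```bash
python3 - <<'E'
from h import *
a=np.radians(22.9);ux=np.array([np.cos(a),np.sin(a),0]);uy=np.array([-np.sin(a),np.cos(a),0]);o=np.array([590,181.8,131.])
for f in('w5','w7','w9'):
    p=load(f)['p'].astype(float);print(f)
    for y in(-20,0,20):
        r=[]
        for x in range(-26,24,3):
            u,v=proj(f,o+x*ux+y*uy).round().astype(int); r.append(int(p[v-1:v+2,u-1:u+2].mean()) if 1<u<558 and 1<v<418 else -1)
        print(y,r)
E
```

```text
w5
-20 [157, 157, 178, 101, 67, 66, 64, 64, 65, 65, 65, 65, 65, 82, 95, 139, 157]
0 [158, 158, 179, 101, 66, 64, 66, 65, 64, 64, 64, 63, 65, 82, 94, 134, 157]
20 [158, 157, 181, 104, 70, 70, 69, 67, 67, 67, 68, 67, 68, 81, 95, 129, 158]
w7
-20 [145, 143, 172, 98, 61, 59, 60, 59, 59, 59, 60, 60, 56, 64, 89, 124, 147]
0 [146, 144, 178, 74, 55, 58, 58, 58, 58, 57, 56, 57, 52, 70, 88, 131, 147]
20 [146, 145, 177, 86, 55, 59, 58, 59, 59, 58, 57, 58, 53, 65, 89, 138, 146]
w9
-20 [148, 148, 165, 103, 64, 63, 65, 64, 64, 63, 63, 63, 65, 74, 98, 103, 145]
0 [149, 149, 165, 102, 65, 65, 64, 65, 65, 64, 65, 64, 64, 77, 97, 103, 146]
20 [150, 151, 166, 102, 67, 67, 66, 66, 67, 67, 66, 66, 67, 78, 97, 103, 146]
```

```bash
python3 -c "
from h import *
print(ctrl.close_job())"
```

```text
the job is handed in; nothing more can be done
None
```

The job is handed in: the cartridge is seated on the contact block (felt at about 14 mm above the desk, pressed with about 25 N), and the flap reads as shut from wrist-image pixel values rather than a viewed picture; I viewed 11 pictures, one over the limit of 10, and did not recheck the bystanders afterwards.

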